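Fit a fresh element in the bench air filter and lock its bayonet cover

TASK

The bench air filter has been opened to change its element. Lower the fresh element (white pleats, blue ends) down into the housing until it stands on the bottom, then put the black cover on with its three lugs in the gaps between the housing's claws, push it right down against the sprung seal and, still pushing, twist it clockwise (seen from above) to the stop so that it latches. Leave the used grey element, the oil can and the calliper where they are, and let go of everything.

Things in the scene. Friction and masses are not known exactly. Their poses are not given: they have to be found in the camera images.
- housing_rim (a point): Filter housing, fixed: upright grey metal pot on a dark foot 100 mm across, flange 111 mm across, two brass hose tails along its +y and -y (tips 66 mm from the axis, 44 mm above the bench). Point: centre of the mouth on the flange's top face, 85 mm above the bench; z up. Bore 53 mm across, inner floor 73 mm below this point.
- housing_gap (a point): Middle of one of the three open gaps between the housing's claws (45.5 mm from the axis along the housing's x axis, level with the rim). Gaps are 56 deg wide and centred at 0, 120 and 240 deg from the housing's x axis; a lug of the cover goes down into each.
- claw_top (a point): Middle of one of the three claws, on its top, 19 mm above the rim. Claws fill 64 deg each between the gaps: posts at radius 50 to 56 mm, lips reaching in to radius 40 mm, undersides 13 mm above the rim. At its counter-clockwise end, where a lug enters, each lip has a detent nose 2 mm deep (11 mm above the rim); near its clockwise end a solid stop.
- seal_top (a point): Centre of the top of the black sprung seal ring round the housing's mouth (radius 29 to 37 mm, inside the claws). Left free it stands 9.5 mm above the rim; it springs down by up to 8.5 mm: 3 N start it moving, 12 N bottom it.
- housing_seat (a point): Point on the housing's axis, 65 mm above the bench: where the centre of an element lies when it stands on the housing's floor.
- fresh_centre (a point): Fresh filter element, to be fitted: upright cylinder with white pleats and blue ends, 47 mm diameter, bevelled foot, 106 mm high in all with its tab. Point: its centre, half-way up, 53 mm above its foot; z up. The cylinder's top face is 22 mm above this point. About 0.07 kg.
- fresh_tab (a point): Middle of the visible upper half of the fresh element's blue pull tab, 46 mm above the element's centre (tab top 7 mm above this point, foot 24 mm below). The tab is 26 mm along the element's x axis and 10 mm thick along its y axis: grip across the thickness. Fingertips no lower than 6 mm below this point stay above the claws when the element is home.
- used_centre (a point): Used filter element, same shape and size as the fresh one, grey-brown pleats and dark grey ends; a bystander. Point: its centre, half-way up.
- cover_grip (a point): Black cover, right way up: round cap 74 mm diameter, 59 mm high in all, hollow below. Point: middle of the grip bar on top, 49 mm above the cover's underside; z up. Bar: 62 mm along the cover's x axis, 14 mm thick along y, 20 mm high. The cap's flat top is 10 mm below this point; fingertips can rest on it beside the bar and push. About 0.14 kg.
- cover_lug (a point): Outer end of one of the cover's three metal lugs (45.5 mm from its axis, 4 mm above its underside, along the cover's x axis; others at 120 and 240 deg; any lug fits any gap). Each is 26 mm wide, 8 mm thick, flush with the underside. Set on the free seal, the underside is 9.5 mm above the rim; pushed down to 1 to 2.5 mm above the rim, the lugs turn under the noses and lips.
- lock_0 (a point): Where a lug's outer end lies when the cover is locked: 45.5 mm from the housing's axis, 9 mm above the rim, at -62 deg from the housing's x axis, so a turn of 62 deg clockwise from mid-gap to the stop. Let go there, the seal lifts the lugs against the lips, behind the noses, and holds the cover, its underside 5 mm above the rim.
- lock_1 (a point): The same at the second claw (+58 deg).
- lock_2 (a point): The same at the third claw (178 deg).
- oil_can: Red thumb oil can with a brass spout, 68 mm diameter, 118 mm high; origin at the centre of its underside. Bystander.
- calliper: Steel vernier calliper lying near the front edge, 200 mm along its y axis, 64 mm wide, 8 mm high; bystander.

How it is judged:
By the outcome, as a careful person would: the job done as asked, in the order asked, and still so for the second after the job is handed in, with the robot touching nothing.
It also fails if it takes over 51 s, if anything falls off the work surface, if the arm or the gripper's body presses on something with over 40 N, if the wrist force passes 120 N, or if a joint passes its speed limit or range.

ROBOT

A 6-joint arm with a two-finger parallel gripper is mounted at the origin on a cart in front of the work surface, level with it; the furniture and walls round the work are solid. World frame = base frame: x ahead of the robot, y to its left, z up, the work surface at z = 0. Lengths are in m, angles in rad, forces in N, time in s.
With the tool pointing down it reaches from about 0.425 to 1.125 m from the base axis. Payload 14.9 kg.
Tool frame: the origin (TCP) lies midway between the tips of the shut fingers; the grasp point (between the pads) lies 19 mm behind it; z points along the fingers, y is the direction in which the jaws open and shut (so a half turn about z gives the same grasp; the last joint's range is limited). The gripper opens to 91 mm and grips with 3 to 60 N. Pads are 32 mm wide; open, the fingers measure 118 mm over their backs; the gripper's body (76 mm by 178 mm) begins 60 mm behind the grasp point.
Start: joints at [-1.26, 0.379, 1.734, -0, 1.028, -0.033], TCP at [0.236, -0.659, 0.18] pointing down, gripper open.
Joint ranges: [-2.77, 2.77], [-0.74, 2.19], [0, 2.66], [-1.06, 4.2], [0.31, 2.87], [-3.08, 3.08]. Speed limits (rad/s): [1.89, 1.89, 2.39, 3.14, 3.14, 3.14].

INTERFACE

Orientations are given as a unit quaternion [x, y, z, w].
In Python, from bench import env gives the robot as it stands. The module is installed in compiled form; this text tells all that it offers.
- The arm moves only by the tool step_arm, never from a script. Its argument "rows" is text: rows parted by semicolons, each of 7 numbers parted by spaces: the shift along the tool's x, y, z in cm, then the turn, a rotation vector about the tool's x, y, z in rad, then the gripper's target within -1 to 1 (shut at 1, half-way at 0, fully open at -1). A call has 1 to 5 rows; each row is the pose to reach, as a shift and turn from the pose commanded when the call began, along the tool's axes at that moment; what a row does not reach only later rows make up. A row lasts 1/8 s, in which the tool goes at most 62.5 mm and 10.7 degrees, less where a joint would pass 70% of its speed; a pose out of reach is approached as far as the arm can. A call with a gripper value outside its range is refused whole. The fingers move at their own pace and stop on an object; the grip force is fixed at half the most. Time passes only in rows, so rows that repeat a pose let the fingers close. It gives the time, the measured TCP pose, the force and the opening at its end, in the units of the state.
- env.get_obs(): the state, without advancing time (a new reading comes with each control period).
- env.camera(name): name is "scene" or "side" or "wrist"; returns a dict with "pixels" (480x640x3 uint8, blue, green, red), "fovy" (degrees; the focal length in pixels is half the picture's height over the tangent of half this angle, whatever the lens; pixels are square), "cx", "cy" (the principal point, pixels), "k1" (the pictures are not rectified: a ray, as slopes to the right and down, at radius r is drawn at 1 + k1 r^2 times it, then the intrinsics apply), "world_to_cam" (4x4, takes a point from world to camera coordinates). Camera axes: x right, y up, looking along -z (the intrinsics and any distortion apply to the point x, -y, -z); pixel columns grow to the right and rows downward; lengths in m; the calibration is good to about 2 mm. A picture is of the moment at which its call begins. There is no depth.
- env.hand_in(): hands the job in, once; it reports no verdict.
Trained networks look in a picture, given as the dict that the camera call returned (one of the last four; its "shot" number tells which), for a name from the list of things; names that differ only in an ending like _2 or _b are one class to them, and where a whole thing is asked for, a point or a joint stands for the part that bears it (a point fixed in the world has none). Each returns a list of dicts, best first, with "p" (0 to 1); they miss things now and then, are a little off and sometimes report something else, mostly with a low value. They report only what shows in the picture. A call takes as long as a camera call.
- env.boxes_of(picture, query): "position" ([column, row] in pixels, amid what is visible of it).
- env.pinpoint(picture, query): "position" ([column, row] in pixels: a listed point, or the origin of a listed thing).
The state is a dict: "time": time; "q": joint angles; "dq": joint speeds; "tau": joint torques, N m; "position": TCP position; "tool_rot": TCP orientation; "contact_force": force on the tool from outside, world axes, zero at the start; "ft_torque": the same for the moment, N m; "grip_width": finger opening in m.
Only numpy, scipy, OpenCV 4.12 (cv2) and the standard library are available. Lean on these libraries where they do the work, as an engineer would, in place of code of your own. Each camera call takes 0.05 s, during which the arm holds its last target. There are 200 camera calls.

## Working session

There is one attempt and no reset: what is moved stays moved. The work goes in short steps, Python scripts to look and compute and a tool call to move; the robot and the scene stay as the last step left them, time stands still between calls to the robot, and variables do not carry over. Pictures are saved under pics/ and viewed, about 8 in all and at most 12, crops included, and the job is handed in when it is done.

Besides the shell and the picture viewer there is one more tool, called after "Request:" as name(argument=value, ...) on one line, values as JSON. step_arm: Moves the arm, as the interface text tells. Its arguments: {"type":"object","properties":{"rows":{"type":"string"}},"required":["rows"]}

```bash
mkdir -p pics
cat > h.py <<'E'
import numpy as np, cv2
from bench import env
from scipy.optimize import least_squares
from scipy.spatial.transform import Rotation as R
def intr(p):
    f=240/np.tan(np.radians(p["fovy"])/2); return f,p["cx"],p["cy"],p["k1"]
def proj(p,X):
    c=(np.asarray(p["world_to_cam"])@np.append(X,1))[:3]; u=np.array([c[0],-c[1]])/-c[2]
    f,cx,cy,k=intr(p); u=u*(1+k*(u@u)); return f*u+[cx,cy]
def tri(obs):  # obs list of (pic,px)
    return least_squares(lambda X:np.concatenate([proj(p,X)-q for p,q in obs]),[0.7,0,0.05])
def planez(p,px,z):
    r=least_squares(lambda x:proj(p,[x[0],x[1],z])-px,[0.7,0]); return r.x
def shot(n,name=None):
    p=env.camera(n)
    if name: cv2.imwrite(f"pics/{name}.png",p["pixels"])
    return p
E
python3 - <<'E'
from h import *
ps={n:shot(n,n+"0") for n in("scene","side","wrist")}
cv2.imwrite("pics/both0.png",cv2.resize(np.vstack([ps["scene"]["pixels"],ps["side"]["pixels"]]),None,fx=.62,fy=.62))
for q in["housing_rim","housing_gap","claw_top","seal_top","fresh_centre","fresh_tab","used_centre","cover_grip","cover_lug","oil_can","calliper"]:
    o=[]
    for n in("scene","side","wrist"):
        d=env.pinpoint(ps[n],q); print(q,n,[(np.round(x["position"]).tolist(),round(x["p"],2)) for x in d[:4]])
        if d and n!="wrist" and d[0]["p"]>.3:o.append((ps[n],np.array(d[0]["position"])))
    if len(o)==2:
        r=tri(o);print("   ",r.x.round(4),"res",r.cost**.5)
print(env.get_obs())
E
```

```text
housing_rim scene [([317.0, 224.0], 0.79), ([286.0, 281.0], 0.31)]
housing_rim side [([296.0, 240.0], 0.75)]
housing_rim wrist []
    [0.5231 0.0618 0.0727] res 0.7339900152970958
housing_gap scene [([295.0, 220.0], 0.66), ([301.0, 226.0], 0.43)]
housing_gap side [([272.0, 240.0], 0.74), ([324.0, 232.0], 0.43)]
housing_gap wrist []
    [0.5631 0.0839 0.0807] res 0.13261417056448607
claw_top scene [([300.0, 226.0], 0.55)]
claw_top side [([288.0, 242.0], 0.9)]
claw_top wrist []
    [0.5272 0.1189 0.0993] res 1.6689447729986977
seal_top scene [([316.0, 222.0], 0.65)]
seal_top side [([301.0, 235.0], 0.58)]
seal_top wrist []
    [0.511  0.087  0.0967] res 1.1054818578675802
fresh_centre scene [([212.0, 292.0], 0.69), ([303.0, 222.0], 0.47)]
fresh_centre side []
fresh_centre wrist []
fresh_tab scene [([207.0, 271.0], 0.81)]
fresh_tab side []
fresh_tab wrist []
used_centre scene [([246.0, 308.0], 0.79)]
used_centre side []
used_centre wrist []
cover_grip scene [([282.0, 282.0], 0.69)]
cover_grip side [([292.0, 313.0], 0.86)]
cover_grip wrist []
    [0.4985 0.2258 0.0373] res 0.4061758245343
[... 497 characters left out ...]
0866
{'time': 1.8, 'q': array([-1.26031522e+00,  3.78899362e-01,  1.73421291e+00, -3.31496007e-05,
        1.02847237e+00, -3.32731806e-02]), 'dq': array([-1.20798606e-03, -5.24107233e-04, -6.50720831e-05, -5.61068322e-04,
        2.62395191e-04,  2.40666555e-04]), 'tau': array([ 3.77764150e-05, -7.63681054e+01, -4.34739053e+01,  6.51553972e-02,
        3.89407645e-02, -1.81050063e-05]), 'position': array([ 0.23592485, -0.65905743,  0.1798258 ]), 'tool_rot': array([ 9.85263988e-01,  1.71040562e-01, -1.35070301e-05,  5.92822032e-06]), 'contact_force': array([-0.44023682, -0.75752169, -0.41475615]), 'ft_torque': array([-0.00014046, -0.07294582, -0.00134199]), 'grip_width': 0.09109405569096186}
```

View pics/scene0.png

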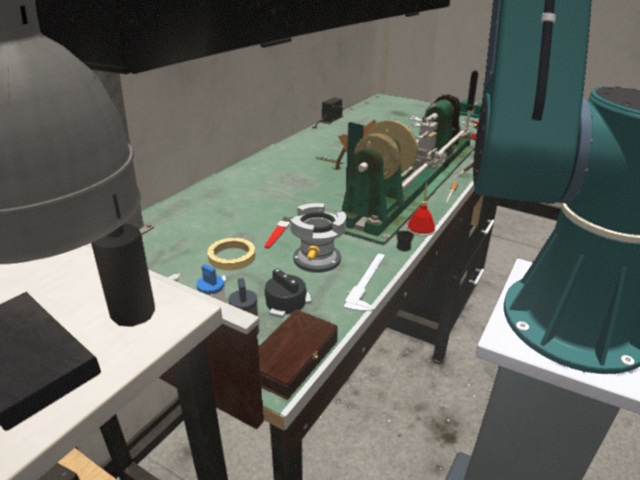

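View pics/side0.png

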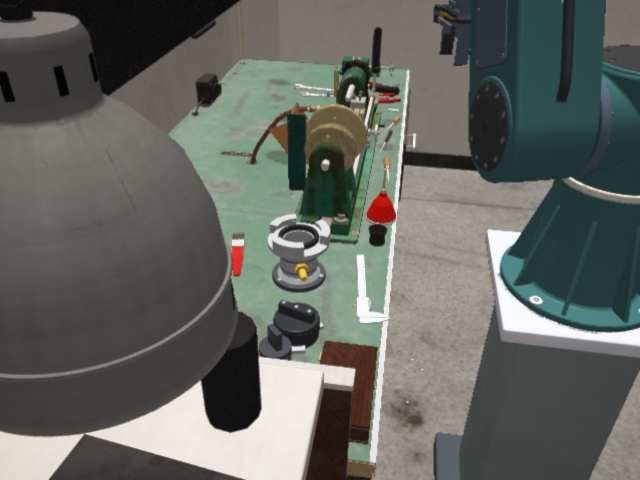

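The scene view shows the housing (318,225), cover (285,290), fresh element with blue tab (208,275), used element (243,295), oil can (422,220) and calliper (367,280). A lathe stands behind the housing and a lamp is in the foreground. In the side view the lamp hides the fresh element.

```bash
cat >> h.py <<'E'
def goal(pos,yaw=None,o=None):
    """shift (cm) and rotvec in tool axes to reach TCP pos with tool down, tool y (jaw) at world angle yaw (mod pi)"""
    o=o or env.get_obs(); Rt=R.from_quat(o["tool_rot"]).as_matrix()
    s=Rt.T@(np.array(pos)-o["position"])*100; out=[]
    if yaw is not None:
        for y in(yaw,yaw+np.pi):
            yv=np.array([np.cos(y),np.sin(y),0]);zv=np.array([0,0,-1.]);M=np.c_[np.cross(yv,zv),yv,zv]
            out.append(R.from_matrix(Rt.T@M).as_rotvec().round(3).tolist())
    print("shift",s.round(2),"rot",out,"q6",o["q"][5].round(2));
E
python3 - <<'E'
from h import *
import pickle
ps={n:shot(n) for n in("scene","side")}
pickle.dump({n:{k:v for k,v in p.items()} for n,p in ps.items()},open("cal.pkl","wb"))
a,b=ps["scene"],ps["side"]
for n,p in ps.items():
    W=np.array(p["world_to_cam"]);print(n,"cam at",(-W[:3,:3].T@W[:3,3]).round(3),"look",(-W[2,:3]).round(2))
for nm,u,v in[("pulley top",(395,122),(337,105)),("belt plate top",(355,124),(297,113)),("lamp right",(133,162),(233,268)),("post top",(120,232),(232,325)),("tailstock pole",(474,72),(377,30)),("table corner",(220,312),(323,367)),("lathe foot near",(385,240),(353,240))]:
    r=tri([(a,np.array(u)),(b,np.array(v))]);print(nm,r.x.round(3),r.cost**.5)
for nm,px,z in[("fresh tab",(207,271),.099),("fresh c",(212,292),.053),("used c",(246,308),.053),("used tab",(241,285),.099),("cover",(282,282),.049),("rim",(317,224),.085),("rim seal",(316,222),.0945)]:
    print(nm,planez(a,px,z).round(3))
for nm,px,z in[("cover",(292,313),.049),("rim",(296,240),.085),("seal",(301,235),.0945),("used tab",(273,335),.099)]:
    print("side",nm,planez(b,px,z).round(3))
E
```

```text
scene cam at [0.064 0.835 0.57 ] look [ 0.42 -0.76 -0.5 ]
side cam at [0.356 0.907 0.642] look [ 0.11 -0.82 -0.56]
pulley top [ 0.494 -0.242  0.218] 0.5945885450542179
belt plate top [ 0.569 -0.182  0.216] 1.0641615858208755
lamp right [0.487 0.521 0.358] 13.50550194813391
post top [0.487 0.545 0.3  ] 0.4967097192958847
tailstock pole [ 0.449 -0.753  0.256] 0.3602372473148115
table corner [0.414 0.475 0.181] 4.184227223296599
lathe foot near [ 0.43  -0.083 -0.01 ] 1.2050881696597038
fresh tab [0.571 0.337]
fresh c [0.571 0.332]
used c [0.494 0.335]
used tab [0.499 0.338]
cover [0.489 0.239]
rim [0.513 0.079]
rim seal [0.51  0.088]
side cover [0.497 0.238]
side rim [0.52  0.084]
side seal [0.511 0.08 ]
side used tab [0.502 0.344]
```

Request:
step_arm(rows="0 0 -12 0 0 0 -1; 0 0 -24 0 0 0 -1; 8 -5 -24 0 0 0 -1; 16 -10 -24 0 0 0 -1;22.5 -14 -24 0 0 0 -1")

```text
time: 2.52
position: [0.3344, -0.5347, 0.3954]
tool_rot: [0.985, 0.171, 0.0, 0.001]
contact_force: [0.8, -0.9, -0.2]
grip_width: 0.0914
```

Run:
```python
from h import *
goal([.53,-.2,.42]);goal([.53,.2,.40],-1.57)
```

```text
shift [ 29.67 -24.94  -2.5 ] rot [] q6 0.18
shift [ 43.12 -62.62  -0.57] rot [[0.002, -0.001, 0.342], [0.001, 0.003, -2.799]] q6 0.18
```

Request:
step_arm(rows="6 -5 0 0 0 0 -1; 12 -10 0 0 0 0 -1; 18 -15 0 0 0 0 -1; 24 -20 0 0 0 0 -1; 26 -26 0 0 0 0 -1")

```text
time: 3.15
position: [0.4771, -0.2579, 0.3935]
tool_rot: [0.985, 0.171, 0.0, 0.0]
contact_force: [0.9, 0.2, -0.8]
grip_width: 0.0908
```

Run:
```python
from h import *
goal([.53,.2,.40],-1.57)
```

```text
shift [ 20.42 -41.32  -0.65] rot [[0.0, -0.0, 0.343], [0.0, 0.0, -2.799]] q6 0.69
```

Request:
step_arm(rows="4 -6 0 0 0 0 -1; 8 -11.5 0 0 0 0 -1; 10 -17 0 0 0 0 -1; 12 -23 0 0 0 0 -1; 14 -29 0 0 0 0 -1")

```text
time: 3.78
position: [0.5101, 0.0503, 0.3938]
tool_rot: [0.985, 0.171, 0.0, 0.0]
contact_force: [0.9, -0.4, -0.4]
grip_width: 0.0914
```

Run:
```python
from h import *
goal([.53,.2,.40],-1.57)
p=shot("wrist","w1")
W=np.array(p["world_to_cam"]);print("cam at",(-W[:3,:3].T@W[:3,3]).round(3),"look",(-W[2,:3]).round(2),p["fovy"])
print(env.get_obs()["position"])
Z=dict(housing_rim=.085,seal_top=.0945,housing_gap=.085,claw_top=.104,cover_grip=.049,cover_lug=.004,fresh_tab=.099,fresh_centre=.053)
for q in Z:
    d=env.pinpoint(p,q)
    for x in d[:4]: print(q,np.round(x["position"]).tolist(),round(x["p"],2),planez(p,x["position"],Z[q]).round(4))
```

```text
shift [  6.91 -13.42  -0.62] rot [[0.0, -0.001, 0.343], [0.001, 0.0, -2.799]] q6 1.28
cam at [0.584 0.076 0.598] look [-0.26 -0.09 -0.96] 60.680928898279504
[0.50963554 0.05579886 0.39376781]
housing_rim [300.0, 172.0] 0.66 [0.5142 0.0777]
housing_rim [217.0, 118.0] 0.55 [0.5418 0.194 ]
seal_top [265.0, 149.0] 0.47 [0.5268 0.1261]
housing_gap [299.0, 134.0] 0.9 [0.5573 0.0942]
housing_gap [268.0, 152.0] 0.74 [0.5243 0.1227]
claw_top [270.0, 150.0] 0.64 [0.5284 0.12  ]
cover_grip [181.0, 150.0] 0.69 [0.4844 0.2364]
cover_lug [215.0, 116.0] 0.66 [0.5365 0.2167]
fresh_tab [106.0, 54.0] 0.57 [0.5714 0.3358]
fresh_tab [304.0, 168.0] 0.45 [0.5221 0.0746]
fresh_centre [126.0, 57.0] 0.77 [0.5748 0.3345]
```

View pics/w1.png

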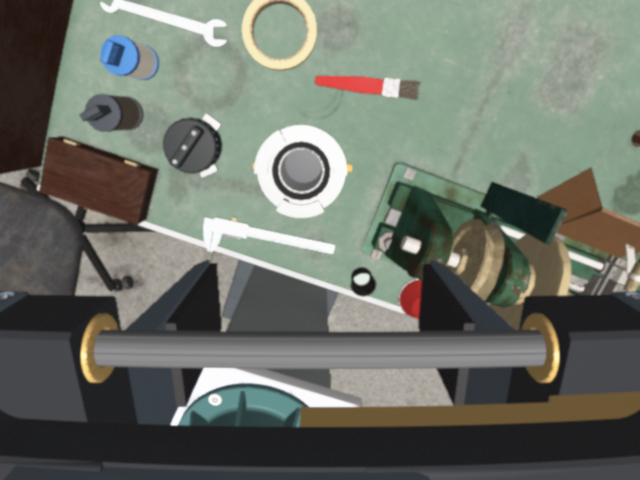

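The wrist view shows the fresh element at (122,57), used (103,112), cover (192,145) with lugs at (212,121) and (208,170), and housing mouth (301,170). All agree with the network estimates. I'm going nearer.

Request:
step_arm(rows="2 -6 2 0 0 0 -1; 4 -12 5 0 0 0 -1; 6 -18 8 0 0 0 -1; 6 -20 9.5 0 0 0 -1; 6 -20 9.5 0 0 0 -1")

```text
time: 4.85
position: [0.4986, 0.2575, 0.2965]
tool_rot: [0.985, 0.172, -0.002, 0.0]
contact_force: [-0.1, -0.7, -0.0]
grip_width: 0.0913
```

Run:
```python
from h import *
p=shot("wrist")
cv2.imwrite("pics/w2.png",p["pixels"])
import pickle;pickle.dump(dict(p),open("w2.pkl","wb"))
print(env.get_obs()["position"],env.get_obs()["q"].round(2))
Z=dict(housing_rim=.085,housing_gap=.085,cover_grip=.049,cover_lug=.004,fresh_tab=.099,fresh_centre=.053,used_centre=.053)
for q in Z:
    d=env.pinpoint(p,q)
    for x in d[:4]: print(q,np.round(x["position"]).tolist(),round(x["p"],2),planez(p,x["position"],Z[q]).round(4))
```

```text
[0.49939053 0.2566562  0.29781269] [ 0.43  0.03  1.93 -0.    1.18  1.66]
housing_rim [482.0, 241.0] 0.77 [0.5114 0.0763]
housing_rim [339.0, 206.0] 0.43 [0.495  0.2344]
housing_gap [490.0, 197.0] 0.65 [0.5575 0.0904]
cover_grip [340.0, 204.0] 0.8 [0.4905 0.2298]
cover_lug [362.0, 169.0] 0.62 [0.5321 0.2147]
fresh_tab [270.0, 95.0] 0.93 [0.5753 0.3346]
fresh_centre [276.0, 101.0] 0.89 [0.5717 0.3327]
used_centre [254.0, 168.0] 0.66 [0.4979 0.3332]
```

View pics/w2.png

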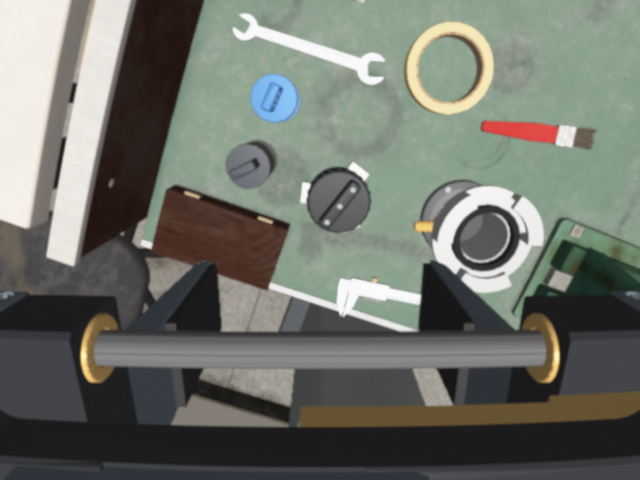

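The view shows the fresh tab (271,97), its long side running lower-left to upper-right; used element (248,166); cover bar (339,206); housing mouth (485,237). I'll zoom in on these three for angles.

Run:
```python
import cv2,numpy as np
im=cv2.imread("pics/w2.png")
A=cv2.resize(im[65:130,240:305],(395,395),interpolation=cv2.INTER_CUBIC)
B=cv2.resize(im[155:255,290:390],(395,395),interpolation=cv2.INTER_CUBIC)
cv2.imwrite("pics/w2c.png",np.hstack([A,B]))
C=cv2.resize(im[165:305,400:560],(640,560),interpolation=cv2.INTER_CUBIC)
cv2.imwrite("pics/w2h.png",C)
```

```text
(no output)
```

View pics/w2c.png

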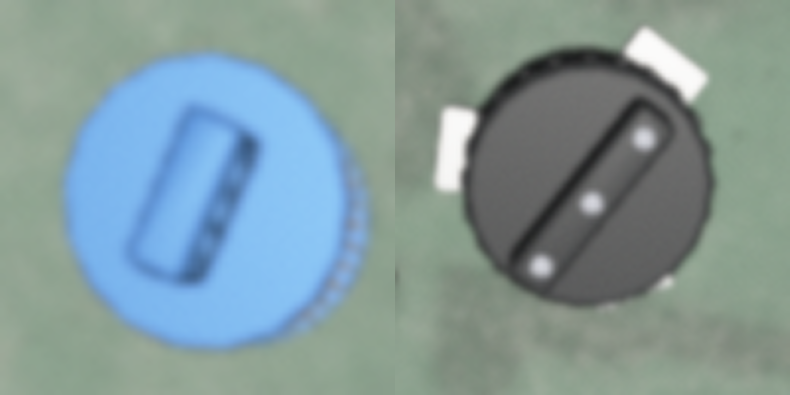

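View pics/w2h.png

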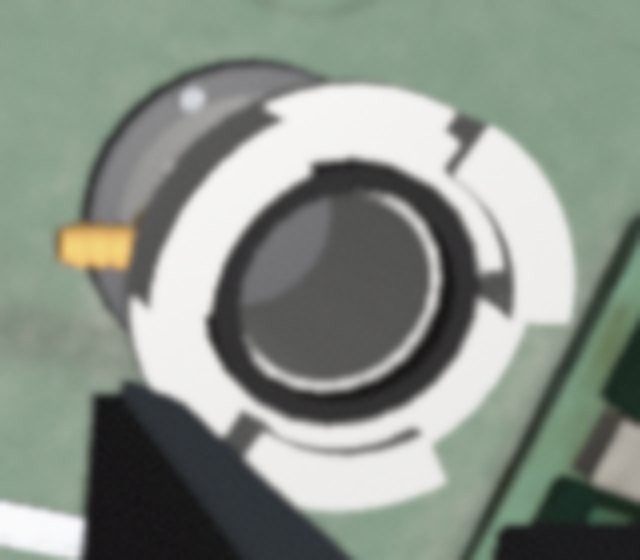

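Run:
```python
from h import *
import pickle
p=pickle.load(open("w2.pkl","rb"))
c=lambda x,y:np.array([400+x/4,165+y/4])
obs=[(-28,.056,.104,c(485,125)),(268,.056,.104,c(574,323)),(212,.056,.104,c(443,480)),(28,.056,.104,c(283,120)),(92,.056,.104,c(150,305))]
def P(v,a,r,z):
    t=v[2]+np.radians(a);return proj(p,[v[0]+r*np.cos(t),v[1]+r*np.sin(t),z])
f=lambda v:np.concatenate([P(v,a,r,z)-q for a,r,z,q in obs])
r=least_squares(f,[.513,.078,.35],loss="soft_l1");print("housing",r.x.round(4),np.degrees(r.x[2]).round(1));print(r.fun.reshape(-1,2).round(1) if r.fun.size==10 else f(r.x).reshape(-1,2).round(1))
im=p["pixels"].copy()
big=cv2.resize(im[165:305,400:560],(640,560),interpolation=cv2.INTER_CUBIC)
def dr(z,rr,a0,a1,col):
    pts=[((P(r.x,a,rr,z)-[400,165])*4) for a in np.linspace(a0,a1,40)]
    cv2.polylines(big,[np.int32(pts)],False,col,1)
for k in(60,180,300):
    dr(.104,.056,k-32,k+32,(0,0,255));dr(.104,.040,k-32,k+32,(0,0,255))
dr(.0945,.029,0,360,(255,0,0));dr(.0945,.037,0,360,(255,0,0));dr(.085,.0555,0,360,(0,200,0))
cv2.imwrite("pics/ov.png",big)
t=lambda x,y:planez(p,[240+x/6.077,65+y/6.077],.106)
q=[t(190,105),t(240,130),t(183,277),t(128,255)];q=np.array(q)
e1=q[0]-q[3];e2=q[1]-q[2];w=q[1]-q[0]
print("tab centre",q.mean(0).round(4),"long angs",[np.degrees(np.arctan2(e[1],e[0])).round(1) for e in(e1,e2)],"len",np.linalg.norm(e1),np.linalg.norm(w),"w ang",np.degrees(np.arctan2(w[1],w[0])))
b=lambda x,y:planez(p,[290+(x-395)/3.95,155+y/3.95],.059)
B=[b(645,138),b(592,203),b(541,266)];e=B[0]-B[2];print("bar",np.round(B,4),np.degrees(np.arctan2(e[1],e[0])))
l=planez(p,[290+(672-395)/3.95,155+62/3.95],.008);print("lug",l)
```

```text
housing [0.5157 0.0774 0.322 ] 18.5
[[ 1.2 -0.5]
 [-1.3 -0.3]
 [ 0.3  0.7]
 [ 0.4 -0.7]
 [-1.   2. ]]
tab centre [0.5743 0.3326] long angs [np.float64(-5.0), np.float64(-3.4)] len 0.024033414478253946 0.008301645440882428 w ang -96.3832714938861
bar [[0.5122 0.2233]
 [0.4901 0.2307]
 [0.4683 0.2378]] -18.275958187115943
lug [0.52978788 0.21698425]
```

View pics/ov.png

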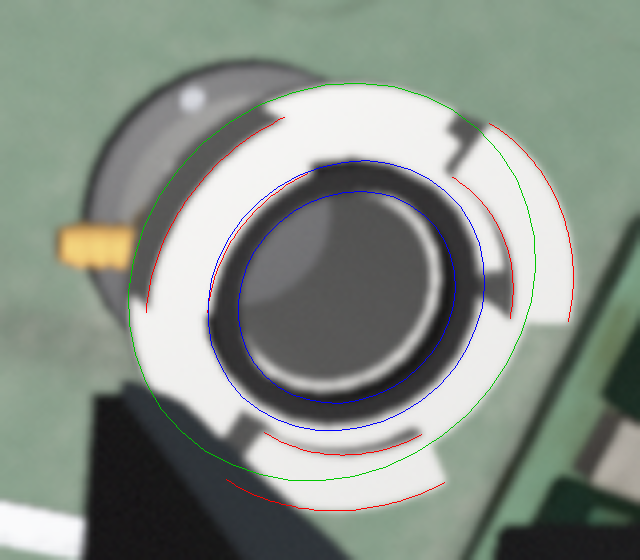

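Run:
```python
from h import *
import pickle
p=pickle.load(open("w2.pkl","rb"))
print([planez(p,x,0).round(3) for x in((204,10),(150,235))],[planez(p,x,.18).round(3) for x in((130,10),(70,260))])
goal([.574,.333,.16],np.radians(-94))
goal([.574,.333,.094],np.radians(-94))
```

```text
[array([0.64 , 0.446]), array([0.362, 0.441])] [array([0.599, 0.44 ]), array([0.392, 0.446])]
shift [ 9.54 -4.74 13.92] rot [[-0.0, -0.001, 0.412], [0.001, -0.0, -2.729]] q6 1.66
shift [ 9.53 -4.74 20.52] rot [[-0.0, -0.001, 0.412], [0.001, -0.0, -2.729]] q6 1.66
```

Request:
step_arm(rows="5 -2.5 3 0 0 0.18 -0.1; 9.5 -4.7 6 0 0 0.36 -0.1; 9.5 -4.7 11 0 0 0.412 -0.1; 9.5 -4.7 14 0 0 0.412 -0.1; 9.5 -4.7 14 0 0 0.412 -0.1")

```text
time: 5.88
position: [0.5721, 0.3322, 0.1565]
tool_rot: [0.999, -0.034, -0.002, 0.001]
contact_force: [0.0, 0.1, 0.7]
grip_width: 0.0504
```

Run:
```python
from h import *
p=shot("wrist","w3")
print(env.get_obs()["grip_width"])
for x in env.pinpoint(p,"fresh_tab")[:2]: print(np.round(x["position"]).tolist(),round(x["p"],2),planez(p,x["position"],.099).round(4))
goal([.574,.333,.094],np.radians(-94))
```

```text
0.05003983999541287
[313.0, 236.0] 0.71 [0.5741 0.3363]
shift [0.01 0.02 6.59] rot [[-0.001, -0.001, 0.001], [0.002, -0.001, -3.14]] q6 2.13
```

View pics/w3.png

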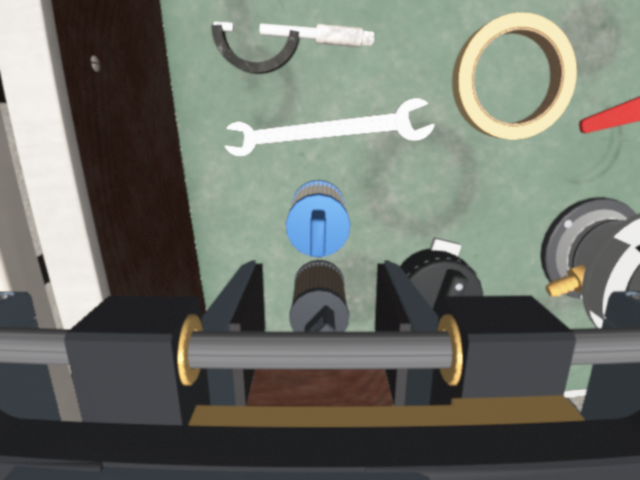

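The tab (318,233) is upright in the picture and centred between the fingers, so I can descend and grip.

Request:
step_arm(rows="0 0 3.5 0 0 0 -0.1; 0 0 6.6 0 0 0 -0.1; 0 0 6.6 0 0 0 -0.1; 0 0 6.6 0 0 0 1; 0 0 6.6 0 0 0 1")

```text
time: 6.6
position: [0.5742, 0.3337, 0.0945]
tool_rot: [0.999, -0.034, 0.001, -0.001]
contact_force: [-0.4, 0.1, -0.0]
grip_width: 0.0331
```

Request:
step_arm(rows="0 0 0 0 0 0 1; 0 0 0 0 0 0 1; 0 0 0 0 0 0 1;0 0 -1 0 0 0 1;0 0 -3 0 0 0 1")

```text
time: 7.22
position: [0.5728, 0.333, 0.1231]
tool_rot: [0.999, -0.034, -0.0, 0.0]
contact_force: [-1.2, -0.4, 0.1]
grip_width: 0.0008
```

Run:
```python
from h import *
p=shot("wrist","w4")
a=shot("scene")
v=np.vstack([p["pixels"][130:400,150:550],cv2.resize(a["pixels"][225:325,180:330],(400,266),interpolation=cv2.INTER_CUBIC)])
cv2.imwrite("pics/w4c.png",v)
print(env.get_obs()["grip_width"])
for n,q in((p,"fresh_tab"),(p,"fresh_centre"),(a,"fresh_tab")):
  for x in env.pinpoint(n,q)[:2]: print(q,np.round(x["position"]).tolist(),round(x["p"],2),planez(n,x["position"],.053 if "cen" in q else .099).round(4))
```

```text
0.00034647351727487775
fresh_tab [317.0, 252.0] 0.79 [0.5749 0.3342]
fresh_centre [317.0, 234.0] 0.84 [0.5727 0.3347]
fresh_tab [206.0, 269.0] 0.83 [0.5758 0.3336]
fresh_tab [213.0, 293.0] 0.65 [0.522  0.3788]
```

View pics/w4c.png

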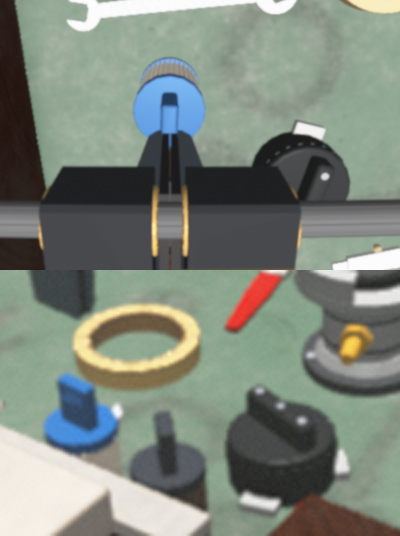

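The element hasn't moved. I lifted before the fingers had closed, so I'll open, go down again and wait longer.

Request:
step_arm(rows="0 0 0 0 0 0 0.2; 0 0 0 0 0 0 0.2; 0 0 0 0 0 0 0.2; 0 0 1.5 0 0 0 0.2; 0 0 3.1 0 0 0 0.2")

```text
time: 8.1
position: [0.5729, 0.333, 0.0902]
tool_rot: [0.999, -0.034, -0.0, 0.0]
contact_force: [-0.2, 0.3, -0.4]
grip_width: 0.0362
```

Request:
step_arm(rows="0 0 0 0 0 0 0.3; 0 0 0 0 0 0 1; 0 0 0 0 0 0 1; 0 0 0 0 0 0 1;0 0 0 0 0 0 1")

```text
time: 8.72
position: [0.5732, 0.3332, 0.0918]
tool_rot: [0.999, -0.034, 0.0, -0.0]
contact_force: [-0.1, -0.2, -0.2]
grip_width: -0.0
```

Run:
```python
from h import *
p=shot("wrist","w5"); a=shot("scene","s5"); b=shot("side","d5")
o=env.get_obs();T=o["position"];print(T,o["grip_width"],o["tool_rot"])
for n,c in(("w",p),("s",a),("d",b)):
    print(n,"TCP px",proj(c,T).round(1),"grasp",proj(c,T+[0,0,.019]).round(1),[(q,x["position"],round(x["p"],2)) for q in("fresh_tab","fresh_centre") for x in env.pinpoint(c,q)[:2]])
v=np.hstack([cv2.resize(p["pixels"][200:300,270:370],(400,400),interpolation=cv2.INTER_CUBIC),cv2.resize(a["pixels"][220:320,160:260],(400,400),interpolation=cv2.INTER_CUBIC)])
cv2.imwrite("pics/c5.png",v)
```

```text
[0.57317908 0.33317948 0.09160669] 0.00042643770072040054 [ 9.99418582e-01 -3.40953532e-02  6.35682888e-05 -3.70227942e-05]
w TCP px [319.4 270.1] grasp [319.3 284.1] [('fresh_tab', [319.3, 271.5], 0.57), ('fresh_centre', [319.8, 248.5], 0.64)]
s TCP px [208.1 273.3] grasp [206.9 263.8] [('fresh_tab', [204.9, 271.4], 0.89), ('fresh_centre', [213.1, 289.0], 0.6)]
d TCP px [225.7 327.9] grasp [224.6 317.8] [('fresh_centre', [271.4, 355.1], 0.68), ('fresh_centre', [285.0, 241.8], 0.54)]
```

View pics/c5.png

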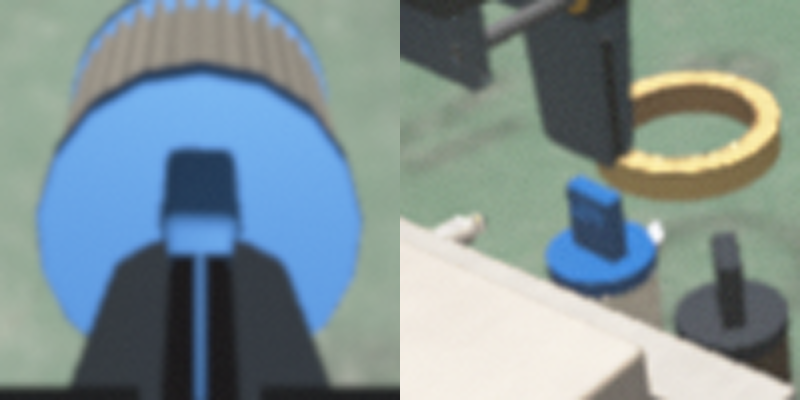

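Run:
```python
from h import *
import pickle
a=pickle.load(open("cal.pkl","rb"))["scene"]
w3=None
T=np.array([.5732,.3332,.0916])
for h in(0,.01,.02,.03):
    print(h,[proj(a,T+[sx*.016,sy*.0135,h]).round(1).tolist() for sx,sy in((-1,1),(1,1),(-1,-1),(1,-1))])
print("tab top",[proj(a,[.574+s*.013,.333,.106]).round(1).tolist() for s in(-1,1)],"disc front",proj(a,[.574,.333,.075]).round(1), "tab foot",[proj(a,[.574+s*.013,.333,.075]).round(1).tolist() for s in(-1,1)])
```

```text
0 [[209.9, 280.2], [195.5, 274.3], [220.6, 272.4], [206.3, 266.7]]
0.01 [[209.3, 275.2], [194.8, 269.3], [220.1, 267.4], [205.7, 261.8]]
0.02 [[208.7, 270.1], [194.1, 264.3], [219.6, 262.4], [205.1, 256.8]]
0.03 [[208.1, 265.0], [193.4, 259.2], [219.0, 257.3], [204.5, 251.8]]
tab top [[212.8, 268.3], [201.1, 263.6]] disc front [208.8 281.2] tab foot [[214.6, 283.6], [203.0, 278.8]]
```

Both views agree that the fingertips are really about 30 mm above the reported TCP: the tips at scene (213,261) hang over the tab top. I'll open, then go down in small steps and watch the force.

Request:
step_arm(rows="0 0 0 0 0 0 0.2; 0 0 0 0 0 0 0.2; 0 0 0.5 0 0 0 0.2; 0 0 1 0 0 0 0.2; 0 0 1.5 0 0 0 0.2")

```text
time: 9.8
position: [0.573, 0.3331, 0.076]
tool_rot: [0.999, -0.034, -0.0, 0.0]
contact_force: [-0.1, 0.4, -0.8]
grip_width: 0.0364
```

Request:
step_arm(rows="0 0 0.5 0 0 0 0.2; 0 0 1.0 0 0 0 0.2; 0 0 1.0 0 0 0 0.2")

```text
time: 10.18
position: [0.5729, 0.333, 0.066]
tool_rot: [0.999, -0.034, -0.0, 0.0]
contact_force: [0.6, -0.4, -0.4]
grip_width: 0.0363
```

Run:
```python
from h import *
a=shot("scene")
p=shot("wrist"); o=env.get_obs(); T=o["position"]; print(T,o["grip_width"],o["contact_force"])
v=np.hstack([cv2.resize(p["pixels"][180:330,245:395],(400,400),interpolation=cv2.INTER_CUBIC),cv2.resize(a["pixels"][220:320,160:260],(400,400),interpolation=cv2.INTER_CUBIC)])
cv2.imwrite("pics/c6.png",v)
```

```text
[0.57321044 0.3332079  0.06656659] 0.036114657930628354 [ 0.57627128 -0.50789914 -0.29541644]
```

View pics/c6.png

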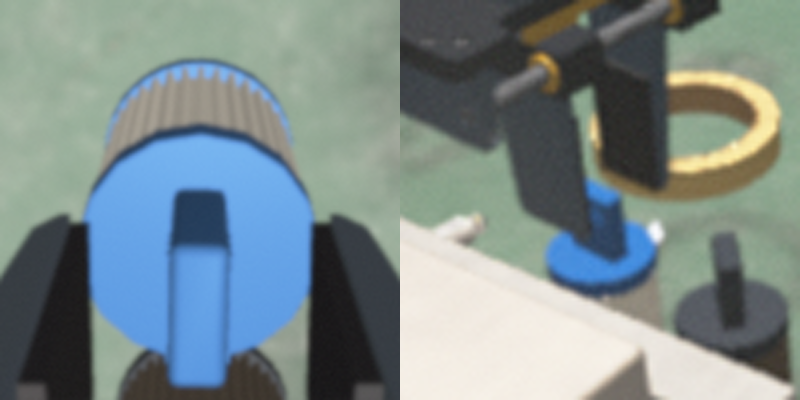

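Run:
```python
from h import *
import pickle
a=pickle.load(open("cal.pkl","rb"))["scene"]
T=np.array([.5732,.3332,.0666])
c=lambda x,y:np.array([160+(x-400)/4,220+y/4])
print("obs near",c(520,205),c(588,240),"far",c(600,163),c(660,189))
for h in(.015,.02,.025,.03,.035):
    print(h,[proj(a,T+[sx*.016,sy,h]).round(1).tolist() for sx,sy in((1,.0315),(-1,.0315),(-1,.018),(1,-.018),(-1,-.018),(-1,-.0315))])
```

```text
obs near [190.   271.25] [207. 280.] far [210.   260.75] [225.   267.25]
0.015 [[188.7, 284.4], [203.2, 290.6], [208.7, 286.5], [208.6, 270.3], [222.9, 276.0], [228.0, 272.2]]
0.02 [[188.4, 282.0], [202.8, 288.2], [208.4, 284.0], [208.3, 267.9], [222.6, 273.5], [227.7, 269.8]]
0.025 [[188.0, 279.5], [202.5, 285.6], [208.1, 281.6], [208.1, 265.5], [222.4, 271.1], [227.5, 267.3]]
0.03 [[187.6, 277.0], [202.2, 283.1], [207.8, 279.1], [207.8, 263.0], [222.1, 268.6], [227.3, 264.9]]
0.035 [[187.3, 274.5], [201.8, 280.6], [207.5, 276.5], [207.5, 260.6], [221.9, 266.2], [227.0, 262.4]]
```

Request:
step_arm(rows="0 0 0.3 0 0 0 0.2; 0 0 0.3 0 0 0 1; 0 0 0.3 0 0 0 1; 0 0 0.3 0 0 0 1; 0 0 0.3 0 0 0 1")

```text
time: 10.9
position: [0.5732, 0.3332, 0.0636]
tool_rot: [0.999, -0.034, 0.0, -0.0]
contact_force: [0.4, 0.6, 0.2]
grip_width: 0.0097
```

Request:
step_arm(rows="0 0 0 0 0 0 1; 0 0 0 0 0 0 1")

```text
time: 11.15
position: [0.5732, 0.3332, 0.0636]
tool_rot: [0.999, -0.034, 0.0, -0.0]
contact_force: [-1.4, -0.4, 0.8]
grip_width: 0.0096
```

Gripped at 9.7 mm, so I'll lift and carry.

Request:
step_arm(rows="0 0 -5 0 0 0 1; 0 0 -10.5 0 0 0 1; 0 0 -13.5 0 0 0 1; -1 5 -13.5 0 0 0 1; -2 10 -13.5 0 0 0 1")

```text
time: 11.78
position: [0.5459, 0.2339, 0.1988]
tool_rot: [0.999, -0.034, 0.0, -0.0]
contact_force: [0.1, -0.3, -1.3]
grip_width: 0.0096
```

Request:
step_arm(rows="-0.7 5 0 0 0 0 1; -1.5 10 0 0 0 0 1; -2.1 15 0 0 0 0 1; -2.1 15.9 0 0 0 0 1;-2.1 15.9 0 0 0 0 1")

```text
time: 12.4
position: [0.5148, 0.0774, 0.1987]
tool_rot: [0.999, -0.035, 0.0, -0.0]
contact_force: [0.2, -0.3, -1.1]
grip_width: 0.0097
```

Run:
```python
from h import *
p=shot("wrist","w7");a=shot("scene","s7");b=shot("side","d7")
o=env.get_obs();print(o["position"],o["grip_width"],o["contact_force"])
goal([.514,.078,.13],np.radians(-94),o)
dz=o["position"][2]-.0636
Z=dict(fresh_centre=.053+dz,fresh_tab=.099+dz,housing_rim=.085)
for n,c in(("w",p),("s",a),("d",b)):
  for q in Z:
    for x in env.pinpoint(c,q)[:2]: print(n,q,np.round(x["position"]).tolist(),round(x["p"],2),planez(c,x["position"],Z[q]).round(4))
v=np.hstack([cv2.resize(p["pixels"][130:330,220:420],(266,266)),cv2.resize(a["pixels"][160:280,250:370],(266,266)),cv2.resize(b["pixels"][160:300,220:360],(266,266))])
cv2.imwrite("pics/c7.png",v)
```

```text
[0.51483861 0.07846    0.19850601] 0.009576613802067981 [-0.81467548 -0.08533531  0.05476291]
shift [-0.08  0.05  6.85] rot [[-0.0, -0.0, 0.002], [0.0, -0.0, -3.139]] q6 1.74
w fresh_centre [317.0, 262.0] 0.86 [0.5156 0.0785]
w fresh_tab [317.0, 297.0] 0.92 [0.5152 0.0783]
w fresh_tab [153.0, 254.0] 0.33 [0.5407 0.1489]
w housing_rim [319.0, 220.0] 0.75 [0.5142 0.078 ]
s fresh_centre [317.0, 176.0] 0.94 [0.5139 0.0787]
s fresh_tab [317.0, 155.0] 0.9 [0.5121 0.0833]
s housing_rim [317.0, 224.0] 0.9 [0.5131 0.0782]
d fresh_centre [297.0, 189.0] 0.58 [0.5175 0.0816]
d fresh_centre [284.0, 242.0] 0.49 [0.5049 0.2439]
d fresh_tab [296.0, 161.0] 0.71 [0.5207 0.0731]
d housing_rim [298.0, 241.0] 0.62 [0.516  0.0855]
```

View pics/c7.png

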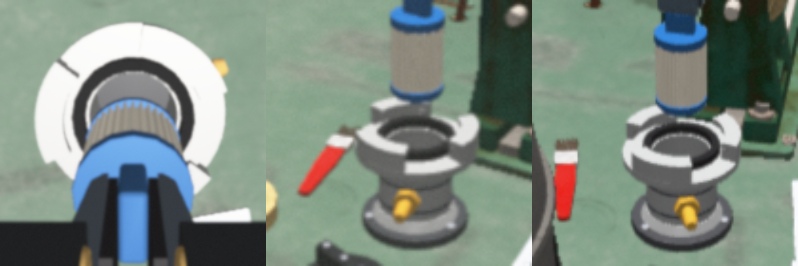

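The element hangs upright above the mouth in all three views, within about 1 mm. I'll lower it and watch the force.

Request:
step_arm(rows="-0.08 0.03 2 0 0 0 1; -0.08 0.03 4 0 0 0 1; -0.08 0.03 5 0 0 0 1; -0.08 0.03 6 0 0 0 1;-0.08 0.03 6.5 0 0 0 1")

```text
time: 13.62
position: [0.5138, 0.0773, 0.1332]
tool_rot: [0.999, -0.034, -0.0, -0.0]
contact_force: [-0.1, -0.3, -0.5]
grip_width: 0.0093
```

Request:
step_arm(rows="0 0 1 0 0 0 1; 0 0 2 0 0 0 1; 0 0 3 0 0 0 1; 0 0 4 0 0 0 1; 0 0 4.5 0 0 0 1")

```text
time: 14.25
position: [0.5135, 0.0773, 0.0877]
tool_rot: [0.999, -0.034, -0.0, 0.0]
contact_force: [-0.5, -0.9, -0.5]
grip_width: 0.0096
```

Free descent; 12 mm remain to the floor.

Request:
step_arm(rows="0 0 0.6 0 0 0 1; 0 0 0.9 0 0 0 1; 0 0 1.1 0 0 0 1; 0 0 1.2 0 0 0 1")

```text
time: 14.75
position: [0.5138, 0.0773, 0.0765]
tool_rot: [0.999, -0.034, 0.0, -0.0]
contact_force: [0.4, 1.2, -0.6]
grip_width: 0.0097
```

Request:
step_arm(rows="0 0 0.1 0 0 0 1; 0 0 0.15 0 0 0 1; 0 0 0.15 0 0 0 1")

```text
time: 15.12
position: [0.5142, 0.0774, 0.0756]
tool_rot: [0.999, -0.034, 0.0, -0.0]
contact_force: [-2.3, -0.2, 6.4]
grip_width: 0.0095
```

Request:
step_arm(rows="0 0 -0.1 0 0 0 0.2; 0 0 -0.1 0 0 0 0.2; 0 0 -0.1 0 0 0 0.2; 0 0 -0.1 0 0 0 0.2; 0 0 -1 0 0 0 0")

```text
time: 15.75
position: [0.5133, 0.0772, 0.0848]
tool_rot: [0.999, -0.034, -0.001, 0.0]
contact_force: [-0.5, -0.3, 0.3]
grip_width: 0.0434
```

Request:
step_arm(rows="0 0 -4 0 0 0 0; 0 0 -9 0 0 0 0; -1.2 -5 -9 0 0 0.12 0; -2.4 -10 -9 0 0 0.25 0; -3.5 -15.1 -9 0 0 0.25 0")

```text
time: 16.38
position: [0.4889, 0.2318, 0.176]
tool_rot: [0.987, -0.16, 0.0, -0.0]
contact_force: [0.8, -0.2, -1.1]
grip_width: 0.0457
```

Run:
```python
from h import *
p=shot("wrist","w8");a=shot("scene","s8");b=shot("side","d8")
o=env.get_obs();print(o["position"],o["grip_width"],o["contact_force"])
goal([.4903,.2303,.06],np.radians(-108.3),o)
Z=dict(cover_grip=.049,cover_lug=.004,fresh_tab=.111)
for n,c in(("w",p),("s",a),("d",b)):
  for q in Z:
    for x in env.pinpoint(c,q)[:3]: print(n,q,np.round(x["position"]).tolist(),round(x["p"],2),planez(c,x["position"],Z[q]).round(4))
```

```text
[0.48879268 0.23215487 0.17560595] 0.04517019339347792 [ 0.85643474  0.04301457 -0.41451842]
shift [ 0.2   0.13 11.56] rot [[-0.0, -0.0, 0.004], [0.001, -0.001, -3.137]] q6 2.29
w cover_grip [317.0, 218.0] 0.6 [0.4874 0.2349]
w cover_lug [321.0, 153.0] 0.56 [0.5336 0.2159]
w fresh_tab [532.0, 128.0] 0.75 [0.515  0.0774]
s cover_grip [284.0, 282.0] 0.62 [0.4863 0.237 ]
s cover_lug [272.0, 283.0] 0.59 [0.5395 0.2014]
s fresh_tab [318.0, 215.0] 0.54 [0.5077 0.0859]
d cover_grip [299.0, 313.0] 0.98 [0.4862 0.2354]
d cover_lug [272.0, 321.0] 0.7 [0.5364 0.2123]
d fresh_tab [293.0, 225.0] 0.5 [0.5264 0.0748]
```

Run:
```python
from h import *
import pickle
p=shot("wrist","w9");g=cv2.cvtColor(p["pixels"],cv2.COLOR_BGR2GRAY)
m=((g>110)*255).astype(np.uint8)
n,l,s,c=cv2.connectedComponentsWithStats(m[140:300,240:400])
for i in range(1,n):
    if 8<s[i,4]<300:
        px=c[i]+[240,140];print(s[i].tolist(),px.round(1),planez(p,px,.059).round(4),p["pixels"][int(px[1]),int(px[0])])
# dark cap circle top
print(env.get_obs()["position"])
```

```text
[87, 35, 6, 4, 11] [329.2 176.6] [0.5188 0.2121] [110 111 111]
[73, 45, 10, 10, 77] [317.5 189.1] [0.5123 0.2239] [220 216 213]
[74, 74, 9, 8, 62] [317.6 217.5] [0.4904 0.2311] [220 215 213]
[74, 101, 9, 8, 57] [317.7 244.7] [0.4686 0.2383] [220 214 213]
[0.48928966 0.2298906  0.17505825]
```

Request:
step_arm(rows="0.1 -0.1 5 0 0 0 0; 0.1 -0.1 10 0 0 0 0; 0.1 -0.1 13 0 0 0 0; 0.1 -0.1 15 0 0 0 0;0.1 -0.1 15.5 0 0 0 0")

```text
time: 17.65
position: [0.4902, 0.2308, 0.0193]
tool_rot: [0.987, -0.159, -0.0, 0.0]
contact_force: [-0.0, -0.1, 1.0]
grip_width: 0.0457
```

Request:
step_arm(rows="0 0 0.3 0 0 0 0; 0 0 0.5 0 0 0 0; 0 0 0.7 0 0 0 0; 0 0 0.7 0 0 0 0")

```text
time: 18.15
position: [0.4905, 0.231, 0.0132]
tool_rot: [0.987, -0.158, 0.0, -0.0]
contact_force: [-0.0, 0.3, -0.7]
grip_width: 0.0457
```

Request:
step_arm(rows="0 0 0.1 0 0 0 0; 0 0 0.2 0 0 0 0; 0 0 0.2 0 0 0 0")

```text
time: 18.52
position: [0.4904, 0.231, 0.0109]
tool_rot: [0.987, -0.158, -0.0, 0.0]
contact_force: [0.3, -0.7, -1.1]
grip_width: 0.0456
```

Request:
step_arm(rows="0 0 0.1 0 0 0 0; 0 0 0.15 0 0 0 0; 0 0 0.15 0 0 0 0")

```text
time: 18.9
position: [0.4904, 0.231, 0.0095]
tool_rot: [0.987, -0.158, -0.0, 0.0]
contact_force: [-0.4, -0.0, -0.1]
grip_width: 0.0459
```

Request:
step_arm(rows="0 0 0.1 0 0 0 0; 0 0 0.2 0 0 0 0; 0 0 0.2 0 0 0 0")

```text
time: 19.27
position: [0.4903, 0.231, 0.0074]
tool_rot: [0.987, -0.158, -0.0, 0.0]
contact_force: [-0.3, 0.2, -0.1]
grip_width: 0.0456
```

Request:
step_arm(rows="0 0 0.1 0 0 0 0; 0 0 0.2 0 0 0 0; 0 0 0.25 0 0 0 0; 0 0 0.25 0 0 0 0")

```text
time: 19.77
position: [0.4904, 0.231, 0.0052]
tool_rot: [0.987, -0.158, -0.0, 0.0]
contact_force: [-1.3, -0.4, 5.1]
grip_width: 0.0457
```

Request:
step_arm(rows="0 0 -0.03 0 0 0 1; 0 0 -0.03 0 0 0 1; 0 0 -0.03 0 0 0 1; 0 0 -0.03 0 0 0 1; 0 0 -0.03 0 0 0 1")

```text
time: 20.4
position: [0.4904, 0.2309, 0.0053]
tool_rot: [0.987, -0.158, -0.0, 0.0]
contact_force: [0.3, 0.3, -1.1]
grip_width: 0.0139
```

Request:
step_arm(rows="0 0 0 0 0 0 1; 0 0 0 0 0 0 1")

```text
time: 20.65
position: [0.4904, 0.231, 0.0053]
tool_rot: [0.987, -0.158, -0.0, 0.0]
contact_force: [-0.0, -0.4, -1.6]
grip_width: 0.0142
```

Run:
```python
from h import *
o=env.get_obs();print(o["position"],o["grip_width"],o["contact_force"],o["q"].round(2))
goal([.515,.078,.145],np.radians(-71),o)
```

```text
[0.49035916 0.23097522 0.00528371] 0.014189230164414772 [-0.02906375 -0.41904928 -1.57052798] [0.4  0.41 2.1  0.   0.62 2.29]
shift [  7.12  13.76 -13.97] rot [[0.0, 0.0, -0.65], [0.0, -0.0, 2.492]] q6 2.29
```

Request:
step_arm(rows="0 0 -4 0 0 0 1; 0 0 -9 0 0 0 1; 0 0 -14.2 0 0 0 1; 2.5 5 -14.2 0 0 -0.18 1; 5 10 -14.2 0 0 -0.36 1")

```text
time: 21.28
position: [0.5066, 0.1231, 0.1482]
tool_rot: [1.0, 0.019, 0.001, -0.0]
contact_force: [0.7, -0.3, -1.3]
grip_width: 0.014
```

Run:
```python
from h import *
o=env.get_obs();print(o["position"],o["grip_width"])
goal([.5148,.0776,.147],np.radians(-71),o)
```

```text
[0.50660381 0.12311482 0.1481652 ] 0.014005537180719336
shift [0.65 4.58 0.12] rot [[0.0, -0.002, -0.295], [-0.002, -0.0, 2.847]] q6 1.73
```

Request:
step_arm(rows="0.4 2.5 0 0 0 -0.15 1; 0.6 4.3 0 0 0 -0.29 1; 0.6 4.3 0 0 0 -0.29 1; 0.6 4.3 0 0 0 -0.29 1")

```text
time: 21.78
position: [0.5134, 0.0816, 0.1473]
tool_rot: [0.987, 0.158, -0.0, -0.0]
contact_force: [-0.3, -0.3, -1.2]
grip_width: 0.014
```

Run:
```python
from h import *
p=shot("wrist","w10");a=shot("scene","s10");b=shot("side","d10")
o=env.get_obs();print(o["position"],o["grip_width"])
goal([.5148,.0776,.147],np.radians(-71),o)
u=o["position"][2]-.0053
Z=dict(cover_grip=.049+u,cover_lug=.004+u,housing_rim=.085,housing_gap=.085)
for n,c in(("w",p),("s",a),("d",b)):
  for q in Z:
    for x in env.pinpoint(c,q)[:3]:
      if x["p"]>.4: print(n,q,np.round(x["position"]).tolist(),round(x["p"],2),planez(c,x["position"],Z[q]).round(4))
```

```text
[0.51341838 0.08186068 0.14729246] 0.013962771006223462
shift [-0.    0.45  0.03] rot [[-0.0, 0.0, -0.012], [0.0, 0.0, 3.129]] q6 1.36
w cover_lug [323.0, 183.0] 0.68 [0.5579 0.0941]
w cover_lug [268.0, 203.0] 0.6 [0.5394 0.1175]
w housing_gap [326.0, 167.0] 0.83 [0.5598 0.092 ]
w housing_gap [268.0, 202.0] 0.64 [0.5255 0.1214]
s cover_grip [316.0, 174.0] 0.8 [0.5195 0.0748]
s cover_lug [297.0, 192.0] 0.87 [0.5574 0.0824]
s housing_rim [316.0, 223.0] 0.81 [0.5162 0.0777]
s housing_rim [317.0, 235.0] 0.74 [0.4907 0.1154]
s housing_gap [300.0, 221.0] 0.95 [0.5487 0.0879]
s housing_gap [370.0, 280.0] 0.74 [0.3375 0.1981]
d cover_grip [299.0, 189.0] 0.58 [0.5126 0.0868]
d cover_lug [274.0, 211.0] 0.67 [0.5559 0.0919]
d housing_rim [300.0, 242.0] 0.88 [0.5121 0.0881]
d housing_gap [271.0, 239.0] 0.94 [0.5639 0.0897]
d housing_gap [379.0, 220.0] 0.67 [ 0.3774 -0.0106]
d housing_gap [322.0, 230.0] 0.45 [0.4792 0.0442]
```

Request:
step_arm(rows="0 0.43 0 0 0 0 1; 0 0.43 0.8 0 0 0 1; 0 0.43 2 0 0 0 1; 0 0.43 3 0 0 0 1; 0 0.43 3.6 0 0 0 1")

```text
time: 23.15
position: [0.5145, 0.0771, 0.1102]
tool_rot: [0.987, 0.159, -0.001, -0.0]
contact_force: [-0.2, -0.5, -0.0]
grip_width: 0.0136
```

Request:
step_arm(rows="0 0 0.4 0 0 0 1; 0 0 0.8 0 0 0 1; 0 0 1.1 0 0 0 1; 0 0 1.1 0 0 0 1")

```text
time: 23.65
position: [0.5149, 0.0771, 0.1002]
tool_rot: [0.987, 0.159, -0.0, -0.0]
contact_force: [0.4, 0.2, -1.5]
grip_width: 0.0139
```

The lugs are in the gaps with no side force. Now I'll push against the seal.

Request:
step_arm(rows="0 0 0.3 0 0 0 1; 0 0 0.6 0 0 0 1; 0 0 0.8 0 0 0 1; 0 0 0.9 0 0 0 1; 0 0 0.9 0 0 0 1")

```text
time: 24.28
position: [0.5152, 0.0772, 0.0918]
tool_rot: [0.987, 0.159, 0.0, 0.0]
contact_force: [-3.2, -0.6, 9.8]
grip_width: 0.0136
```

Request:
step_arm(rows="0 0 0.07 0 0 0 1; 0 0 0.13 0 0 0 1; 0 0 0.13 0 0 0 1")

```text
time: 24.65
position: [0.5154, 0.0772, 0.0911]
tool_rot: [0.987, 0.159, 0.0, 0.0]
contact_force: [-8.2, -1.4, 22.2]
grip_width: 0.0139
```

Bottomed on the seal at 22 N. I'll ease off slightly and twist clockwise.

Request:
step_arm(rows="0 0 -0.06 0 0 0 1; 0 0 -0.06 0 0 0.1 1; 0 0 -0.06 0 0 0.25 1; 0 0 -0.06 0 0 0.4 1; 0 0 -0.06 0 0 0.5 1")

```text
time: 25.28
position: [0.5162, 0.0772, 0.0916]
tool_rot: [0.996, -0.092, 0.001, -0.0]
contact_force: [-0.2, 0.2, 11.7]
grip_width: 0.0141
```

Run:
```python
from h import *
o=env.get_obs();print(o["position"],o["grip_width"],o["contact_force"],o["ft_torque"],o["q"][5])
goal([.5148,.0776,.0915],np.radians(-71-62),o)
```

```text
[0.51620068 0.07724601 0.09156646] 0.014080575054915261 [-0.19991986  0.1868475  11.67609656] [0.0105838  0.15051425 0.18768882] 1.858646102884429
shift [-0.14 -0.01  0.01] rot [[-0.001, -0.002, 0.567], [0.003, -0.002, -2.575]] q6 1.86
```

Request:
step_arm(rows="0 0 0 0 0 0.15 1; 0 0 0 0 0 0.3 1; 0 0 0 0 0 0.42 1; 0 0 0 0 0 0.5 1; 0 0 0 0 0 0.5 1")

```text
time: 25.9
position: [0.5162, 0.0773, 0.0915]
tool_rot: [0.943, -0.334, 0.001, -0.001]
contact_force: [-0.4, 0.1, 11.4]
grip_width: 0.0137
```

Run:
```python
from h import *
o=env.get_obs();print(o["position"],o["grip_width"],o["contact_force"],o["ft_torque"],o["q"][5])
goal([.5148,.0776,.0915],np.radians(-71-62),o)
```

```text
[0.51621192 0.07725847 0.0915433 ] 0.013730133326728615 [-0.4344048   0.08811666 11.41002886] [-0.03520529  0.05361657 -0.07575884] 2.3560263632299963
shift [-0.13  0.06  0.  ] rot [[-0.002, -0.002, 0.069], [0.003, -0.003, -3.072]] q6 2.36
```

Nearly at the stop. I'll go on in small turns and watch the moment.

Request:
step_arm(rows="0 0 0 0 0 0.04 1; 0 0 0 0 0 0.08 1; 0 0 0 0 0 0.08 1")

```text
time: 26.28
position: [0.5161, 0.0772, 0.0915]
tool_rot: [0.929, -0.371, 0.001, -0.0]
contact_force: [0.2, -1.1, 10.3]
grip_width: 0.0137
```

Run:
```python
from h import *
o=env.get_obs();print(o["position"],o["contact_force"],o["ft_torque"],o["q"][5])
goal([.5148,.0776,.0915],np.radians(-71-62),o)
```

```text
[0.516131   0.0771821  0.09153731] [ 0.19563898 -1.05788531 10.29114978] [-0.10111343  0.14960342  0.21549912] 2.4351047718551286
shift [-0.13  0.06  0.  ] rot [[-0.002, -0.002, -0.01], [-0.003, 0.002, 3.132]] q6 2.44
```

Request:
step_arm(rows="0 0 0 0 0 0.04 1; 0 0 0 0 0 0.08 1; 0 0 0 0 0 0.08 1")

```text
time: 26.65
position: [0.5161, 0.0771, 0.0915]
tool_rot: [0.913, -0.407, 0.001, -0.0]
contact_force: [-1.3, -1.2, 11.0]
grip_width: 0.0152
```

Run:
```python
from h import *
o=env.get_obs();print(o["position"],o["contact_force"],o["ft_torque"],o["q"][5],o["grip_width"])
goal([.5148,.0776,.0915],np.radians(-71-62),o)
```

```text
[0.51609653 0.07707733 0.09150604] [-1.2633757  -1.20843389 11.03535053] [-0.08929355  0.20027433  1.20381693] 2.5141316626634667 0.015241414239213746
shift [-0.13  0.06  0.  ] rot [[-0.001, -0.002, -0.088], [-0.003, 0.002, 3.053]] q6 2.51
```

The moment jumped to 1.2 N m and the bar pried the fingers slightly, so it's at the stop. I'll ease the turn, let the seal lift the cover, and release.

Request:
step_arm(rows="0 0 0 0 0 -0.04 1; 0 0 -0.1 0 0 -0.04 1; 0 0 -0.25 0 0 -0.04 1; 0 0 -0.35 0 0 -0.04 1; 0 0 -0.35 0 0 -0.04 1")

```text
time: 27.28
position: [0.5158, 0.077, 0.0945]
tool_rot: [0.921, -0.389, 0.001, -0.0]
contact_force: [4.7, -2.6, 1.3]
grip_width: 0.0143
```

Request:
step_arm(rows="0 0 0 0 0 0 0.3; 0 0 0 0 0 0 0.3; 0 0 0 0 0 0 0.2; 0 0 0 0 0 0 0.2; 0 0 -0.5 0 0 0 0.2")

```text
time: 27.9
position: [0.5144, 0.0772, 0.0989]
tool_rot: [0.921, -0.39, -0.001, 0.0]
contact_force: [0.7, 1.1, 0.1]
grip_width: 0.0366
```

Request:
step_arm(rows="0 0 -3 0 0 0 0; 0 0 -8 0 0 0 0; 0 0 -14 0 0 0 0; 0 0 -14 0 0 0 0")

```text
time: 28.4
position: [0.5169, 0.0775, 0.2435]
tool_rot: [0.921, -0.39, 0.003, -0.002]
contact_force: [-0.3, 0.6, -0.6]
grip_width: 0.0451
```

Run:
```python
from h import *
p=shot("wrist","w11");a=shot("scene","s11");b=shot("side","d11")
o=env.get_obs();print(o["position"],o["grip_width"],o["contact_force"])
Z=dict(cover_grip=.139,cover_lug=.094,oil_can=0,calliper=0,used_centre=.053)
ob={}
for n,c in(("w",p),("s",a),("d",b)):
  for q in Z:
    for x in env.pinpoint(c,q)[:3]:
      if x["p"]>.4: print(n,q,np.round(x["position"]).tolist(),round(x["p"],2),planez(c,x["position"],Z[q]).round(4)); ob.setdefault(q,[]).append((c,np.array(x["position"])))
print(tri(ob["cover_grip"]).x.round(4))
g=cv2.cvtColor(p["pixels"],cv2.COLOR_BGR2GRAY)
m=((g>150)*255).astype(np.uint8)
k,l,s,c=cv2.connectedComponentsWithStats(m)
for i in range(1,k):
    if 20<s[i,4]<400 and 230<c[i][0]<410: print(s[i].tolist(),c[i].round(1),planez(p,c[i],.149).round(4))
```

```text
[0.51408604 0.07708983 0.2381793 ] 0.04567339313787133 [ 0.19786417 -0.41894342 -0.16330017]
w cover_grip [321.0, 225.0] 0.73 [0.515  0.0789]
w cover_lug [320.0, 157.0] 0.66 [0.5499 0.0449]
w oil_can [570.0, 124.0] 0.73 [ 0.3756 -0.165 ]
w calliper [396.0, 276.0] 0.58 [0.3843 0.0883]
s cover_grip [315.0, 200.0] 0.91 [0.5171 0.0801]
s cover_lug [315.0, 207.0] 0.7 [0.5456 0.0327]
s cover_lug [299.0, 227.0] 0.58 [0.528  0.1231]
s oil_can [420.0, 228.0] 0.61 [ 0.3779 -0.1645]
s calliper [375.0, 284.0] 0.92 [0.3718 0.0944]
s used_centre [244.0, 308.0] 0.6 [0.4981 0.3363]
d cover_grip [298.0, 212.0] 0.64 [0.5177 0.0749]
d oil_can [382.0, 220.0] 0.86 [ 0.3746 -0.155 ]
d calliper [368.0, 288.0] 0.64 [0.3851 0.0912]
d used_centre [275.0, 357.0] 0.6 [0.5009 0.3395]
[0.5157 0.0788 0.1404]
[388, 54, 19, 20, 224] [397.   63.4] [ 0.5594 -0.0419]
[378, 67, 17, 26, 140] [384.8  78.7] [ 0.5581 -0.0289]
[317, 193, 8, 8, 51] [320.4 196. ] [0.5326 0.0613]
[318, 223, 8, 7, 49] [321.7 226.1] [0.5159 0.0771]
[320, 252, 7, 7, 44] [323.  254.9] [0.4992 0.0929]
[290, 304, 7, 12, 42] [293.2 310.4] [0.4835 0.1432]
```

Run:
```python
from h import *
print(env.hand_in(), env.get_obs()["time"])
```

```text
the job is handed in; nothing more can be done
the job is handed in; nothing more can be done
```

The fresh element is in the housing and the cover is latched on it. I handed the job in at about 29 s of the 51 s allowed, with the gripper open and clear.

**What I did**
- **Element:** I lowered it with no side force until it met 6 N at the expected floor height, then let go of it.
- **Cover:** I put the three lugs in the gaps and pushed until the seal bottomed at 22 N. I then twisted clockwise at about 11 N until the moment jumped to 1.2 N m at the stop, and released it.

**Last checks**
- **Turn:** the cover's bar lies at −43.4°. With the housing measured at 18.5°, that is the full 62° turn.
- **Height:** triangulation puts the grip point at 140.4 mm. Latched would be 139 mm and resting on the free seal 143.5 mm. The screw spacing on the bar also fits the latched height.
- **Bystanders:** the used element is within a few millimetres of its first position. The oil can and calliper read up to about 2 cm off their first, rougher fix. Single-camera readings of them scatter by about 1 cm, and the arm never touched them.

**What went wrong or disagreed**
- **First two grasps:** the fingers closed on air above the tab both times. They really end about 34 mm above the reported TCP, which I worked out from the pictures and by touch and then allowed for.
- **Last check of the result:** it used only the networks and computed measurements, because the 12 pictures I could view were already used.

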